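# Change over the pill trays on the bedside stand

## Task

Change over the two pill trays stuck on the bedside stand. With a fingertip, push the lid of the empty tray, which was left open, back until it clicks fully shut, and push the lid of the filled tray open to its second click, so that its first two compartments are open and the third dose stays covered all the while. Only push, gently, without pinching or lifting anything, and leave the other things on the stand where they are.

Things in the scene. Friction and masses are not known exactly. Their poses are not given: they have to be found in the camera images.
- stand: bedside stand of two low nested green plastic stools, top 340 mm (x) by 420 mm (y), 180 mm high; fixed; origin on the floor of the platform under its centre, x axis away from the robot, y axis to the left
- full_tray: the filled tray (tablets in all its compartments, lid shut or almost shut): a long white four-compartment dose tray, 54 mm wide (x), 150 mm long (y), 25 mm high over its side walls, stuck down on the stand's top, not movable. Origin under its centre; its y axis runs along the lid's rails in the direction in which the lid OPENS, its x axis points away from the robot. The compartments lie at y = -54, -18, 18, 54 mm; the first is the one at the -y end.
- full_lid (a joint): how far that tray's clear sliding lid is open, in m, along the tray's +y: 0 is fully shut, 0.110 the end of its travel. Starts between 0 and 0.012. The lid clicks into a stop at 0 (shut), 0.036 (one compartment open), 0.072 (two) and 0.108 (three). It slides with under 1 N; within 3 mm of a stop a sprung nib pulls it in, so that the push drops to nothing, and about 5 N push it out again.
- full_rib (a point): middle of the top edge of the upright thumb rib on that lid: a cross bar 38 mm wide (tray x), 4 mm thick (tray y), standing 10 mm above the lid and 7.5 mm above the tray's side walls; it moves with the lid, and stands 8 mm in from the lid's -y edge. Its top is 32.5 mm above the stand's top; its axes are those of the tray. Both its faces can be pushed.
- empty_tray: the empty tray (no tablets, lid left more than two compartments open): a long white four-compartment dose tray, 54 mm wide (x), 150 mm long (y), 25 mm high over its side walls, stuck down on the stand's top, not movable. Origin under its centre; its y axis runs along the lid's rails in the direction in which the lid OPENS, its x axis points away from the robot. The compartments lie at y = -54, -18, 18, 54 mm; the first is the one at the -y end.
- empty_lid (a joint): how far that tray's clear sliding lid is open, in m, along the tray's +y: 0 is fully shut, 0.110 the end of its travel. Starts between 0.080 and 0.102. The lid clicks into a stop at 0 (shut), 0.036 (one compartment open), 0.072 (two) and 0.108 (three). It slides with under 1 N; within 3 mm of a stop a sprung nib pulls it in, so that the push drops to nothing, and about 5 N push it out again.
- empty_rib (a point): middle of the top edge of the upright thumb rib on that lid: a cross bar 38 mm wide (tray x), 4 mm thick (tray y), standing 10 mm above the lid and 7.5 mm above the tray's side walls; it moves with the lid, and stands 8 mm in from the lid's -y edge. Its top is 32.5 mm above the stand's top; its axes are those of the tray. Both its faces can be pushed.
- lota: steel lota with its lid on, round-bellied, 86 mm across, 115 mm tall; origin at the centre of its foot; stands in the back row of the stand; to be left alone
- parrot: ceramic parrot on a round stump, 50 mm across, 96 mm tall; origin under the stump's centre; back row; to be left alone
- mirror: small wooden table mirror, 110 mm wide, foot 56 mm deep, 137 mm tall; origin under the foot's centre; back row; to be left alone
- pillbox: yellow flip-top pill box, 61 x 33 x 24 mm; origin under its centre; at the stand's left (+y) end; to be left alone
- clip: chrome bulldog clip lying flat, 38 x 34 mm, 14 mm high; origin under its centre; at the stand's left (+y) end; to be left alone
- tin: round ointment tin, 44 mm across, 15 mm high; origin under its centre; at the stand's right (-y) end; to be left alone

How it is judged (in metres and radians):
At the end, for the whole second after the job is handed in: The filled tray's lid rests in its second click (0.072 m open, within 2.5 mm), the empty tray's lid is shut (within 2.5 mm of 0), and the six other things on the stand are within 20 mm of where they stood (value of joint full_lid between 0.0695 and 0.0745 m and value of joint empty_lid below 0.0025 m and velocity of joint full_lid between -0.005 and 0.005 m/s and distance of each of lota, parrot, mirror, pillbox, clip, tin from where it was at the start of the episode below 0.02 m); the robot touches nothing.
It fails at once if the third dose was laid open (filled tray's lid more than 12 mm beyond its second click) (value of joint full_lid above 0.084 m).
It fails at once if a tray or its lid was pinched or pushed with more than 25 N (contact force between the fingers and full_tray above 25 N or contact force between the fingers and empty_tray above 25 N).
It fails at once if the arm or gripper body, not the fingers, pushed a tray (contact force between the arm and full_tray above 2 N or contact force between the arm and empty_tray above 2 N).
It fails at once if another thing on the stand was shifted more than 20 mm, tipped or lifted (distance of any of lota, parrot, mirror, pillbox, clip, tin from where it was at the start of the episode above 0.02 m or angle between any of lota, parrot, mirror, pillbox, clip, tin's own z axis and vertical above 0.35 rad).
It also fails if it takes over 59 s, if anything falls off the work surface, if the arm or the gripper's body presses on something with over 40 N, if the wrist force passes 120 N, or if a joint passes its speed limit or range.

## Robot

A 6-joint arm with a two-finger parallel gripper is mounted at the origin on the work surface. World frame = base frame: x ahead of the robot, y to its left, z up, the work surface at z = 0. Lengths are in m, angles in degrees, forces in N, time in s.
With the tool pointing down it reaches from about 0.35 to 0.925 m from the base axis. Payload 6.4 kg.
Tool frame: the origin (TCP) lies at the very end of the fingers, on their centre line; the grasp point (between the pads) lies 19 mm behind it; z points along the fingers, y is the line along which they close (so a half turn about z gives the same grasp; the last joint's range is limited). The gripper opens to 85 mm and grips with 20 to 120 N. Pads are 22 mm wide; open, the fingers measure 114 mm over their backs; the gripper's body (76 mm by 85 mm) begins 54 mm behind the grasp point. The pads swing forward as they close: fully open they stand 13 mm farther back than shut.
Start: joints at [65.655, 14.043, 89.255, -0, 76.702, -9.975], TCP at [0.161, 0.63, 0.208] pointing down, gripper open.
Joint ranges: [-179.41, 179.41], [-58.25, 129.5], [7.25, 145.43], [-54.29, 234.29], [11.92, 165.04], [-157.13, 157.13]. Speed limits (degrees/s): [147.25, 147.25, 180, 180, 180, 180].

## Interface

Orientations are given as a 3x3 rotation matrix whose columns are the frame's x, y, z axes.
In Python, from station import env gives the robot as it stands.
- The arm moves only by the shell command python3 -m creep 'ROWS' [OPENING] [FORCE]. ROWS is JSON, a list of rows, each an object of numbers: "dx", "dy", "dz": the shift along the world's x, y, z in m; "rx", "ry", "rz": the turn, a rotation vector about the world's x, y, z in degrees. A call has 1 to 12 rows; each row is the pose to reach, as a shift and turn from the pose commanded when the call began; what a row does not reach only later rows make up. A row lasts 1/8 s, in which the tool goes at most 62.5 mm and 10.7 degrees, less where a joint would pass 70% of its speed; a pose out of reach is approached as far as the arm can. A call with a gripper value outside its range is refused whole. OPENING is the opening, from 0 (shut) to 1 (fully open), set as the call begins (- or left out, the last holds). The fingers move at their own pace and stop on an object; FORCE is the grip in N (left out, the last holds). Time passes only in rows, so rows that repeat a pose let the fingers close. It gives the time, the measured TCP pose, the force, the opening and the grip force at its end, in the units of the state.
- env.read_state(): the state, without advancing time (a new reading comes with each control period).
- env.capture(name): name is "scene" or "top" or "wrist"; returns a dict with "pixels" (384x512x3 uint8, red, green, blue), "depth" (384x512 float32, m along the optical axis (not along the pixel's ray), 0 where there is no reading), "camera_matrix" (3x3 intrinsics, pixels), "distortion" ([k1, k2, p1, p2, k3] as OpenCV has them; the pictures are not rectified), "extrinsics" (4x4, takes a point from camera to world coordinates); the wrist camera has in their place "T_tool_cam" (4x4, takes a point from camera to tool coordinates, whose origin is the TCP and whose axes are the flange's). Camera axes: x right, y up, looking along -z (the intrinsics and any distortion apply to the point x, -y, -z); pixel columns grow to the right and rows downward; lengths in m; the calibration is good to about 2 mm. A picture is of the moment at which its call begins: read the wrist's pose just before it.
- env.sign_off(): hands the job in; it is judged then, once.
The state is a dict: "time": time; "joint_positions": joint angles; "qvel": joint speeds; "joint_efforts": joint torques, N m; "ee_pos": TCP position; "eef_rot": TCP orientation; "contact_force": force on the tool from outside, world axes, zero at the start; "torque": the same for the moment, N m; "gripper_width": finger opening in m; "gripper_force": force on a finger pad.
Only numpy, scipy, OpenCV 4.12 (cv2) and the standard library are available. Lean on these libraries where they do the work, as an engineer would, in place of code of your own. Each camera call takes 0.05 s, during which the arm holds its last target. There are 200 camera calls.

## Working session

There is one attempt and no reset: what is moved stays moved. The work goes in short steps, Python scripts to look and compute and a shell command to move; the robot and the scene stay as the last step left them, time stands still between calls to the robot, and variables do not carry over. Pictures are saved under pics/ and viewed, at most 10 in all, crops included, and the job is handed in when it is done.

```bash
mkdir -p pics
cat > h.py <<'E'
import numpy as np,cv2
from station import env
def grab(n):
    s=env.read_state(); c=env.capture(n)
    if 'extrinsics' in c: T=np.array(c['extrinsics'])
    else:
        W=np.eye(4);W[:3,:3]=np.array(s['eef_rot']).reshape(3,3);W[:3,3]=s['ee_pos'];T=W@np.array(c['T_tool_cam'])
    np.savez('last_'+n,T=T,K=c['camera_matrix'],D=c['distortion'],depth=c['depth'],pix=c['pixels'])
def load(n): return np.load('last_'+n+'.npz')
def pt(n,u,v,z=None):
    d=load(n)
    p=cv2.undistortPoints(np.array([[[u,v]]],float),d['K'],d['D'])[0,0]
    r=np.array([p[0],-p[1],-1.]);R=d['T'][:3,:3];t=d['T'][:3,3]
    if z is None: s=d['depth'][int(round(v)),int(round(u))]
    else: s=(z-t[2])/(R@r)[2]
    return R@(r*s)+t
def save(n,f,crop=None,k=1):
    im=load(n)['pix'][:,:,::-1]
    if crop: x0,y0,x1,y1=crop; im=im[y0:y1,x0:x1]
    cv2.imwrite('pics/'+f,cv2.resize(im,None,fx=k,fy=k,interpolation=cv2.INTER_CUBIC))
E
python3 - <<'E'
from h import *
for n in('top','scene'): grab(n)
a=load('top')['pix'];b=load('scene')['pix']
save('top','top.png',None,1.5);save('scene','scene.png',None,1.5)
s=env.read_state();print(s['time'],s['ee_pos'],s['eef_rot'],s['gripper_width'],s['contact_force'])
print(load('top')['T'])
E
```

```text
0.1 [0.16111804 0.62916989 0.20730909] [[-9.68706489e-01  2.48208065e-01 -7.03727758e-04]
 [ 2.48208888e-01  9.68705276e-01 -1.56110827e-03]
 [ 2.94225129e-04 -1.68692720e-03 -9.99998534e-01]] 0.0854550937808662 [-0.29544325  0.16192333 -0.36010934]
[[-0.01711182  0.99702884 -0.07510444  0.55387322]
 [-0.99981363 -0.01773428 -0.00762875  0.0523483 ]
 [-0.00893801  0.0749599   0.99714649  0.87357045]
 [ 0.          0.          0.          1.        ]]
```

View pics/top.png

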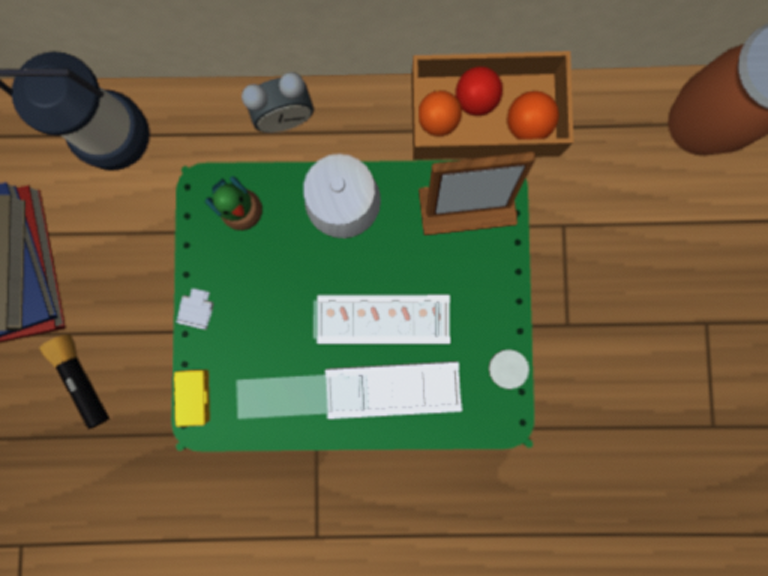

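View pics/scene.png

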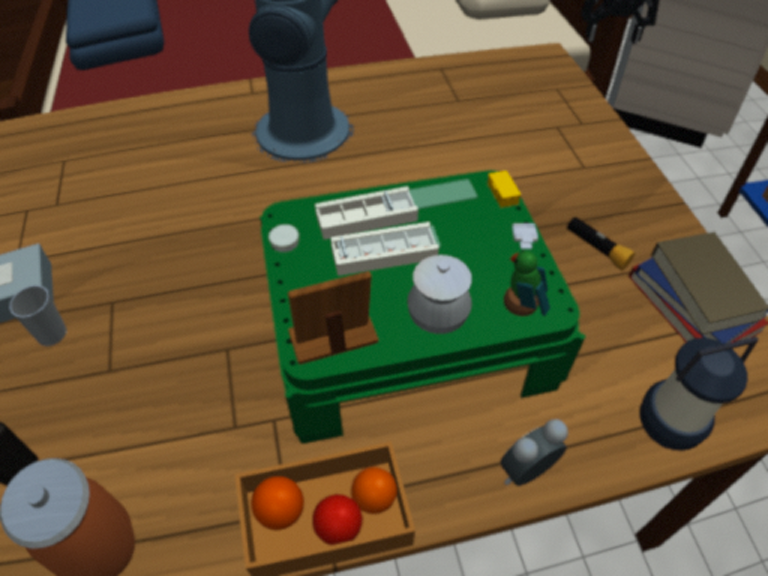

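The top view (1.5x) shows the filled tray at about (383,319), with its rib near (438,319). The empty tray is at about (394,390), with its rib near (363,392) and its lid sticking out to the left (+y). I'll enlarge this area.

Run:
```python
from h import *
save('top','crop.png',(150,190,315,285),4.8)
for nm,u,v,z in [('full corners',317,295,.205),('',450,295,.205),('',450,343,.205),('',317,343,.205),('empty corners',326,370,.205),('',459,363,.205),('',462,411,.205),('',328,418,.205)]:
    print(nm,pt('top',u/1.5,v/1.5,z).round(4),pt('top',u/1.5,v/1.5)[2].round(3))
```

```text
full corners [0.5982 0.1313 0.205 ] 0.18
 [ 0.5955 -0.0202  0.205 ] 0.179
 [ 0.5411 -0.0187  0.205 ] 0.181
 [0.5437 0.1318 0.205 ] 0.182
empty corners [0.5132 0.1219 0.205 ] 0.208
 [ 0.5185 -0.0282  0.205 ] 0.183
 [ 0.4652 -0.03    0.205 ] 0.182
 [0.4599 0.1201 0.205 ] 0.181
```

View pics/crop.png

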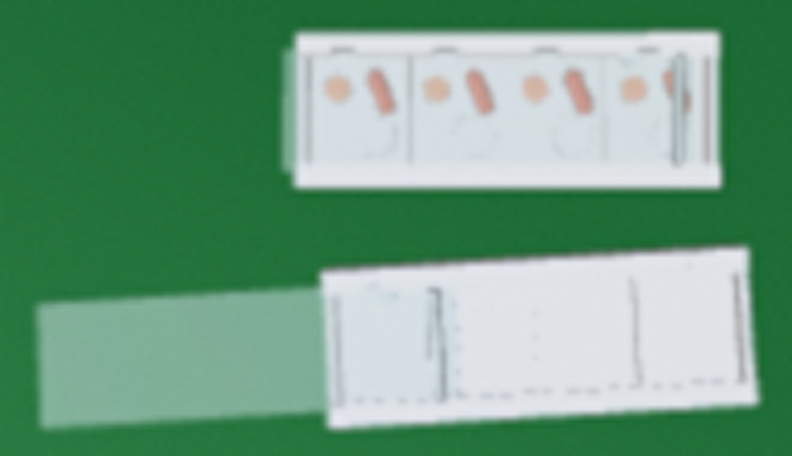

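Run:
```python
from h import *
c=lambda x,y,z:pt('top',150+x/4.8-.4,190+y/4.8-.4,z).round(4)
print('full rib',c(679,110,.2125)); print('empty rib',c(440,343,.2125))
print('full -y/+y end',c(721,110,.205),c(295,110,.205),'empty',c(753,325,.205),c(325,350,.205))
print('lid edges +y: full',c(284,110,.2025),'empty',c(39,366,.2025))
for n,u,v,z in [('stand L',175,300,.18),('stand R',532,300,.18),('stand top',350,162,.18),('bot',350,449,.18),('mirror foot',427,233,.195),('mf',515,223,.195),('tin',509,369,.195),('lota lid',338,185,.295),('lota front',342,236,.23),('mirror base',515,213,.195)]: print(n,pt('top',u/1.5,v/1.5,z).round(3),pt('top',u/1.5,v/1.5).round(3))
d=load('top')['depth']; 
for u in (289,290,291,292,293): print([pt('top',u,v)[2].round(3) for v in (206,213,219)])
```

```text
full rib [ 0.5686 -0.0036  0.2125]
empty rib [0.4892 0.0814 0.2125]
full -y/+y end [ 0.5685 -0.0191  0.205 ] [0.5711 0.132  0.205 ] empty [ 0.493  -0.0283  0.205 ] [0.4867 0.1222 0.205 ]
lid edges +y: full [0.5712 0.1363 0.2025] empty [0.4828 0.2231 0.2025]
stand L [0.597 0.302 0.18 ] [0.597 0.301 0.181]
stand R [ 0.589 -0.119  0.18 ] [ 0.599 -0.163  0.001]
stand top [0.759 0.093 0.18 ] [0.731 0.087 0.277]
bot [0.421 0.097 0.18 ] [0.421 0.097 0.181]
mirror foot [0.669 0.004 0.195] [0.669 0.004 0.193]
mf [ 0.679 -0.099  0.195] [ 0.679 -0.1    0.19 ]
tin [ 0.51  -0.086  0.195] [ 0.51  -0.086  0.196]
lota lid [0.702 0.099 0.295] [0.702 0.099 0.296]
lota front [0.661 0.1   0.23 ] [0.662 0.1   0.228]
mirror base [ 0.69  -0.099  0.195] [ 0.691 -0.1    0.192]
[np.float64(0.203), np.float64(0.203), np.float64(0.206)]
[np.float64(0.211), np.float64(0.214), np.float64(0.214)]
[np.float64(0.215), np.float64(0.213), np.float64(0.215)]
[np.float64(0.213), np.float64(0.215), np.float64(0.215)]
[np.float64(0.204), np.float64(0.204), np.float64(0.204)]
```

```bash
python3 -m creep '[{"dz":0.06,"dx":0.01,"dy":-0.01},{"dx":0.04,"dy":-0.06,"dz":0.08,"rz":5},{"dx":0.07,"dy":-0.11,"dz":0.08,"rz":10},{"dx":0.10,"dy":-0.16,"dz":0.08,"rz":14.4},{"dx":0.13,"dy":-0.21,"dz":0.08,"rz":14.4},{"dx":0.16,"dy":-0.26,"dz":0.08,"rz":14.4},{"dx":0.19,"dy":-0.31,"dz":0.08,"rz":14.4},{"dx":0.22,"dy":-0.36,"dz":0.08,"rz":14.4},{"dx":0.25,"dy":-0.41,"dz":0.08,"rz":14.4},{"dx":0.28,"dy":-0.46,"dz":0.08,"rz":14.4},{"dx":0.327,"dy":-0.51,"dz":0.08,"rz":14.4},{"dx":0.327,"dy":-0.51,"dz":0.08,"rz":14.4}]' 0 20; python3 -m creep '[{},{},{},{}]'
python3 - <<'E'
from h import *
grab('wrist');save('wrist','w1.png',None,1.5)
s=env.read_state();print(s['time'],s['ee_pos'],s['eef_rot'],s['gripper_width'],s['contact_force'])
E
```

```text
0.15 [0.16110126 0.62923563 0.20743462] [[-9.68723095e-01  2.48143504e-01 -6.04731248e-04]
 [ 2.48144114e-01  9.68722191e-01 -1.34717991e-03]
 [ 2.51522636e-04 -1.45510479e-03 -9.99998910e-01]] 0.08563532039038284 [ 0.36980625 -0.0124503   0.04787406]invalid input at $[0]: expected keys dx, dy, dz, rx, ry, rz
invalid input at $[0]: expected keys dx, dy, dz, rx, ry, rz
```

View pics/w1.png

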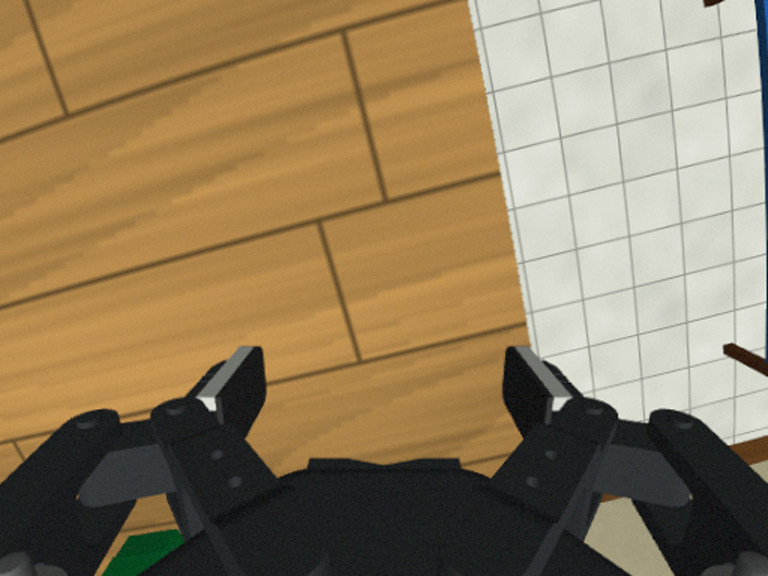

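The move was refused because every row needs all six keys. The wrist picture only shows the floor and the open fingers (pads near (240,375) and (530,375)). I'll retype the move with full rows.

```bash
python3 -m creep '[{"dx":0.01,"dy":-0.01,"dz":0.06,"rx":0,"ry":0,"rz":0},{"dx":0.04,"dy":-0.06,"dz":0.08,"rx":0,"ry":0,"rz":5},{"dx":0.07,"dy":-0.11,"dz":0.08,"rx":0,"ry":0,"rz":10},{"dx":0.10,"dy":-0.16,"dz":0.08,"rx":0,"ry":0,"rz":14.4},{"dx":0.13,"dy":-0.21,"dz":0.08,"rx":0,"ry":0,"rz":14.4},{"dx":0.16,"dy":-0.26,"dz":0.08,"rx":0,"ry":0,"rz":14.4},{"dx":0.19,"dy":-0.31,"dz":0.08,"rx":0,"ry":0,"rz":14.4},{"dx":0.22,"dy":-0.36,"dz":0.08,"rx":0,"ry":0,"rz":14.4},{"dx":0.25,"dy":-0.41,"dz":0.08,"rx":0,"ry":0,"rz":14.4},{"dx":0.28,"dy":-0.46,"dz":0.08,"rx":0,"ry":0,"rz":14.4},{"dx":0.327,"dy":-0.51,"dz":0.08,"rx":0,"ry":0,"rz":14.4},{"dx":0.327,"dy":-0.51,"dz":0.08,"rx":0,"ry":0,"rz":14.4}]' 0 20; python3 -m creep '[{"dx":0,"dy":0,"dz":0,"rx":0,"ry":0,"rz":0},{"dx":0,"dy":0,"dz":0,"rx":0,"ry":0,"rz":0}]'
python3 - <<'E'
from h import *
grab('wrist');save('wrist','w2.png',None,1.5)
s=env.read_state();print(s['time'],s['ee_pos'],s['eef_rot'],s['gripper_width'],s['contact_force'])
E
```

```text
time: 1.65
ee_pos: [0.4898, 0.1168, 0.2878]
eef_rot: [[-1.0, 0.004, -0.001], [0.004, 1.0, -0.0], [0.001, -0.0, -1.0]]
contact_force: [-0.6, -0.4, -0.3]
gripper_width: 0.0
gripper_force: 0.0
time: 1.9
ee_pos: [0.4876, 0.1207, 0.2882]
eef_rot: [[-1.0, -0.002, -0.0], [-0.002, 1.0, 0.0], [0.0, 0.0, -1.0]]
contact_force: [0.7, 0.4, -0.3]
gripper_width: 0.0002
gripper_force: 0.0
1.95 [0.48760462 0.12076632 0.28827648] [[-9.99996996e-01 -2.44973486e-03 -8.62561511e-05]
 [-2.44974767e-03  9.99996988e-01  1.48705259e-04]
 [ 8.58916029e-05  1.48916118e-04 -9.99999985e-01]] -0.0003420128586960543 [ 0.83843754  0.5694321  -0.01673791]
```

View pics/w2.png

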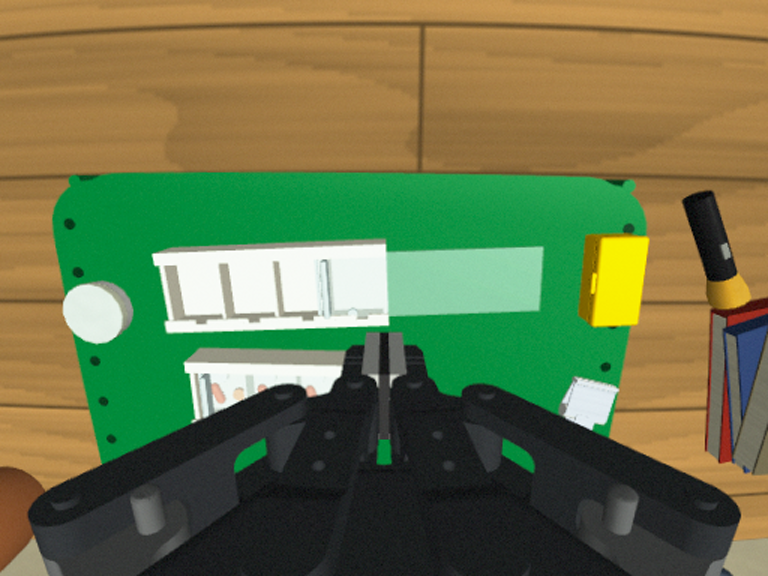

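```bash
python3 - <<'E'
from h import *
for p in [(324,262),(324,288),(324,316),(207,376)]: print(pt('wrist',p[0]/1.5,p[1]/1.5,.2125).round(4))
E
python3 -m creep '[{"dx":0,"dy":0,"dz":-0.03,"rx":0,"ry":0,"rz":0},{"dx":0,"dy":0,"dz":-0.06,"rx":0,"ry":0,"rz":0},{"dx":0,"dy":0,"dz":-0.07,"rx":0,"ry":0,"rz":0},{"dx":0,"dy":0,"dz":-0.076,"rx":0,"ry":0,"rz":0},{"dx":0,"dy":0,"dz":-0.08,"rx":0,"ry":0,"rz":0},{"dx":0,"dy":0,"dz":-0.08,"rx":0,"ry":0,"rz":0}]'
```

```text
[0.4704 0.0837 0.2125]
[0.487  0.0831 0.2125]
[0.5055 0.0824 0.2125]
[0.5485 0.0016 0.2125]
time: 2.7
ee_pos: [0.4886, 0.1197, 0.2089]
eef_rot: [[-1.0, -0.001, 0.001], [-0.001, 1.0, 0.0], [-0.001, 0.0, -1.0]]
contact_force: [-0.9, 0.9, -0.4]
gripper_width: -0.0001
gripper_force: 0.0
```

```bash
python3 -m creep '[{"dx":0,"dy":-0.006,"dz":-0.001,"rx":0,"ry":0,"rz":2},{"dx":0,"dy":-0.012,"dz":-0.001,"rx":0,"ry":0,"rz":2},{"dx":0.001,"dy":-0.016,"dz":-0.001,"rx":0,"ry":0,"rz":2},{"dx":0.001,"dy":-0.020,"dz":-0.001,"rx":0,"ry":0,"rz":2},{"dx":0.001,"dy":-0.024,"dz":-0.001,"rx":0,"ry":0,"rz":2},{"dx":0.001,"dy":-0.028,"dz":-0.001,"rx":0,"ry":0,"rz":2},{"dx":0.001,"dy":-0.032,"dz":-0.001,"rx":0,"ry":0,"rz":2}]'
python3 -m creep '[{"dx":0,"dy":-0.005,"dz":0,"rx":0,"ry":0,"rz":0},{"dx":0,"dy":-0.010,"dz":0,"rx":0,"ry":0,"rz":0},{"dx":0.001,"dy":-0.015,"dz":0,"rx":0,"ry":0,"rz":0},{"dx":0.001,"dy":-0.020,"dz":0,"rx":0,"ry":0,"rz":0}]'
python3 - <<'E'
from h import *
grab('top');save('top','t2.png',(150,190,315,285),4.8)
E
```

```text
time: 3.58
ee_pos: [0.4893, 0.0874, 0.2073]
eef_rot: [[-0.999, -0.035, -0.0], [-0.035, 0.999, 0.0], [0.0, 0.0, -1.0]]
contact_force: [0.6, -0.1, -0.1]
gripper_width: 0.0002
gripper_force: 0.0
time: 4.08
ee_pos: [0.4904, 0.0673, 0.2073]
eef_rot: [[-0.999, -0.035, 0.0], [-0.035, 0.999, -0.0], [-0.0, -0.0, -1.0]]
contact_force: [-0.2, -1.0, 1.1]
gripper_width: -0.0001
gripper_force: 0.0
```

View pics/t2.png

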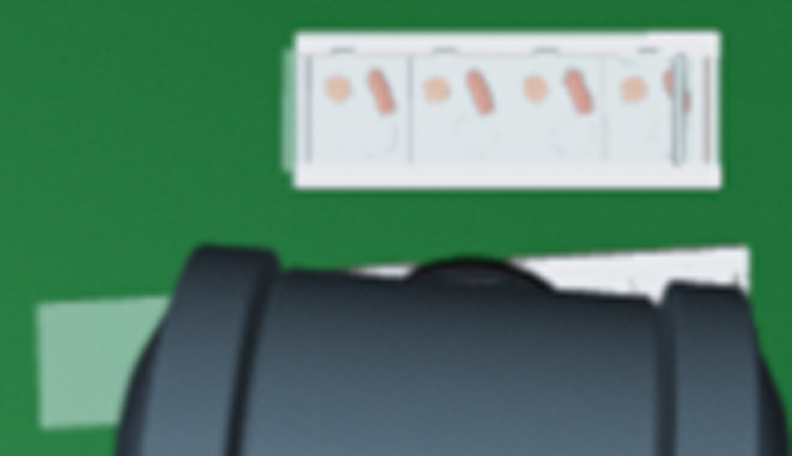

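The top view shows the empty tray's lid edge still at (38,303), although the finger is already past the rib's position. I'll check with the wrist camera.

Run:
```python
from h import *
grab('wrist');save('wrist','w3.png',(60,100,400,340),2.3)
print(env.read_state()['ee_pos'],env.read_state()['contact_force'])
```

```text
[0.49035523 0.06720444 0.20728831] [ 0.06687604 -0.55131152  0.45790387]
```

View pics/w3.png

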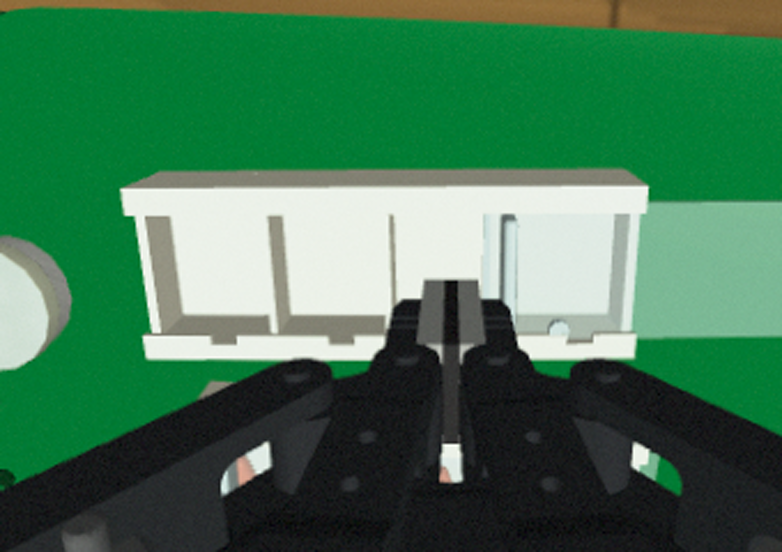

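The finger passed over the rib: the rib is at (510,260) and the finger is to its left at (452,300). I'll measure the real fingertip height from the wrist depth.

Run:
```python
from h import *
d=load('wrist')
for u,v in [(435,285),(470,285),(435,300),(470,300),(470,320),(452,283),(400,310),(505,310),(510,220),(510,290),(560,195),(300,195),(250,100),(180,270),(300,270)]:
    print((u,v),pt('wrist',60+u/2.3,100+v/2.3).round(4))
```

```text
(435, 285) [0.4786 0.0626 0.2392]
(470, 285) [0.4782 0.0707 0.2396]
(435, 300) [0.4792 0.0627 0.2467]
(470, 300) [0.4792 0.0706 0.246 ]
(470, 320) [0.4789 0.0702 0.257 ]
(452, 283) [0.4788 0.0666 0.2371]
(400, 310) [0.483  0.0548 0.2443]
(505, 310) [0.4822 0.0787 0.2442]
(510, 220) [0.47   0.0823 0.2114]
(510, 290) [0.4904 0.0835 0.2119]
(560, 195) [0.4639 0.0966 0.2053]
(300, 195) [0.4667 0.0231 0.2044]
(250, 100) [0.4426 0.0022 0.1799]
(180, 270) [ 0.4988 -0.0228  0.1838]
(300, 270) [0.4974 0.0172 0.1833]
```

Run:
```python
from h import *
d=load('wrist');print('cam',d['T'][:3,3].round(3))
for v in range(218,232): print(v,d['depth'][v,249:251],[pt('wrist',u,v).round(4).tolist() for u in (249,)],d['pix'][v,249])
s=env.read_state();print(s['joint_positions'],s['gripper_width'])
```

```text
cam [0.425 0.064 0.373]
218 [0.20267318 0.20166314] [[0.4967, 0.0617, 0.1824]] [236 241 232]
219 [0.2026928  0.20314285] [[0.4974, 0.0617, 0.1826]] [236 241 231]
220 [0.20297775 0.20246357] [[0.4983, 0.0617, 0.1825]] [230 235 226]
221 [0.20308758 0.20306784] [[0.499, 0.0618, 0.1826]] [178 187 176]
222 [0.14771558 0.1463673 ] [[0.4793, 0.0624, 0.2346]] [97 99 96]
223 [0.14536236 0.14538185] [[0.479, 0.0625, 0.237]] [92 95 91]
224 [0.14317428 0.14359207] [[0.4787, 0.0625, 0.2392]] [95 94 91]
225 [0.14265001 0.14279076] [[0.479, 0.0625, 0.2398]] [94 95 91]
226 [0.14229527 0.14129418] [[0.4794, 0.0625, 0.2403]] [94 95 93]
227 [0.14024256 0.14036195] [[0.4791, 0.0626, 0.2423]] [93 96 90]
228 [0.13891813 0.13987672] [[0.4791, 0.0626, 0.2437]] [92 94 92]
229 [0.1386933  0.13806255] [[0.4795, 0.0626, 0.244]] [92 95 92]
230 [0.13604636 0.13615389] [[0.479, 0.0627, 0.2466]] [92 95 90]
231 [0.13447408 0.13422033] [[0.4788, 0.0627, 0.2482]] [94 96 90]
[-5.34431300e+00 -7.18747415e+00  1.11580820e+02 -3.34792869e-03
  7.56072127e+01 -9.73367120e+01] -0.00010358170514549546
```

The shut fingertips really end about 27 mm above the reported TCP height (tip at z≈0.234, TCP at 0.207), so they cleared the rib. I'll go back to the rib's +y side and lower in small steps.

```bash
python3 -m creep '[{"dx":-0.001,"dy":0.02,"dz":0,"rx":0,"ry":0,"rz":0},{"dx":-0.001,"dy":0.04,"dz":0,"rx":0,"ry":0,"rz":0},{"dx":-0.001,"dy":0.04,"dz":-0.006,"rx":0,"ry":0,"rz":0},{"dx":-0.001,"dy":0.04,"dz":-0.012,"rx":0,"ry":0,"rz":0},{"dx":-0.001,"dy":0.04,"dz":-0.016,"rx":0,"ry":0,"rz":0},{"dx":-0.001,"dy":0.04,"dz":-0.018,"rx":0,"ry":0,"rz":0},{"dx":-0.001,"dy":0.04,"dz":-0.020,"rx":0,"ry":0,"rz":0},{"dx":-0.001,"dy":0.04,"dz":-0.020,"rx":0,"ry":0,"rz":0}]'
python3 - <<'E'
from h import *
grab('wrist');d=load('wrist')
for v in range(216,230): print(v,[pt('wrist',u,v).round(4).tolist() for u in (249,264)])
E
```

```text
time: 5.18
ee_pos: [0.4893, 0.1076, 0.1872]
eef_rot: [[-0.999, -0.035, -0.0], [-0.035, 0.999, -0.0], [0.0, -0.0, -1.0]]
contact_force: [-0.5, 0.2, 0.4]
gripper_width: -0.0002
gripper_force: 0.0
216 [[0.4793, 0.1028, 0.2021], [0.4791, 0.1119, 0.202]]
217 [[0.48, 0.1029, 0.2022], [0.4795, 0.1119, 0.2025]]
218 [[0.4802, 0.1029, 0.2032], [0.4802, 0.1119, 0.2024]]
219 [[0.4811, 0.1029, 0.2025], [0.481, 0.1119, 0.2019]]
220 [[0.4819, 0.1029, 0.2022], [0.4817, 0.112, 0.2019]]
221 [[0.4822, 0.1029, 0.2029], [0.4826, 0.112, 0.2013]]
222 [[0.4779, 0.1031, 0.2155], [0.4779, 0.1114, 0.2149]]
223 [[0.478, 0.1031, 0.2167], [0.4777, 0.1113, 0.2169]]
224 [[0.4782, 0.1032, 0.2179], [0.4779, 0.1113, 0.2179]]
225 [[0.4781, 0.1032, 0.2195], [0.4781, 0.1113, 0.2187]]
226 [[0.4783, 0.1032, 0.2203], [0.4776, 0.1112, 0.2214]]
227 [[0.4784, 0.1032, 0.2215], [0.4781, 0.1112, 0.2216]]
228 [[0.4783, 0.1033, 0.223], [0.4777, 0.1111, 0.2237]]
229 [[0.4781, 0.1033, 0.2248], [0.478, 0.1111, 0.2245]]
```

```bash
python3 -m creep '[{"dx":0,"dy":0,"dz":-0.002,"rx":0,"ry":0,"rz":0},{"dx":0,"dy":0,"dz":-0.004,"rx":0,"ry":0,"rz":0},{"dx":0,"dy":0,"dz":-0.006,"rx":0,"ry":0,"rz":0},{"dx":0,"dy":0,"dz":-0.008,"rx":0,"ry":0,"rz":0},{"dx":0,"dy":0,"dz":-0.008,"rx":0,"ry":0,"rz":0}]'
python3 -m creep '[{"dx":0,"dy":-0.006,"dz":0,"rx":0,"ry":0,"rz":0},{"dx":0,"dy":-0.012,"dz":0,"rx":0,"ry":0,"rz":0},{"dx":0.0005,"dy":-0.016,"dz":0,"rx":0,"ry":0,"rz":0},{"dx":0.0005,"dy":-0.020,"dz":0,"rx":0,"ry":0,"rz":0},{"dx":0.001,"dy":-0.024,"dz":0,"rx":0,"ry":0,"rz":0},{"dx":0.001,"dy":-0.028,"dz":0,"rx":0,"ry":0,"rz":0}]'
python3 - <<'E'
from h import *
grab('wrist')
print([pt('wrist',u,v).round(4).tolist() for u,v in((249,223),(249,216),(225,205),(235,205),(245,205),(255,205),(265,205))])
save('wrist','w4.png',(60,100,400,340),2.3)
E
```

```text
time: 5.85
ee_pos: [0.4894, 0.1077, 0.1795]
eef_rot: [[-0.999, -0.035, 0.0], [-0.035, 0.999, 0.0], [-0.0, 0.0, -1.0]]
contact_force: [-1.4, -0.2, 2.9]
gripper_width: -0.0
gripper_force: 1.0
time: 6.6
ee_pos: [0.4902, 0.0794, 0.1794]
eef_rot: [[-0.999, -0.035, -0.0], [-0.035, 0.999, 0.0], [0.0, 0.0, -1.0]]
contact_force: [-2.1, 2.1, 4.9]
gripper_width: 0.0001
gripper_force: 2.2
[[0.4788, 0.075, 0.2092], [0.4773, 0.0748, 0.2024], [0.4704, 0.0614, 0.205], [0.4699, 0.067, 0.2057], [0.4704, 0.0724, 0.2036], [0.4699, 0.078, 0.2045], [0.4697, 0.0835, 0.2047]]
```

View pics/w4.png

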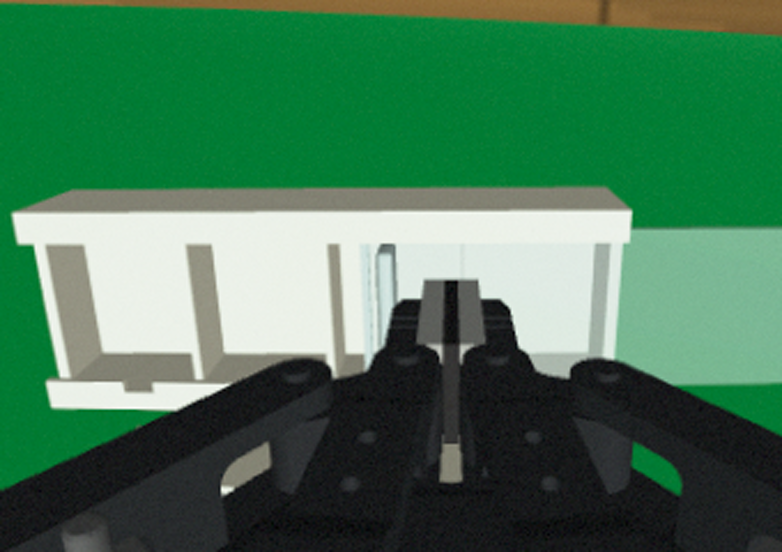

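The lid is now moving with the finger: the rib is at (385,265), just left of the finger. There's a small upward force of about 5 N, so I'll raise 2 mm and keep pushing.

```bash
python3 - <<'E'
from h import *
print([pt('wrist',u,v).round(4).tolist() for u,v in((226,210),(227,215),(228,215),(227,220))])
E
python3 -m creep '[{"dx":0,"dy":0.0,"dz":0.002,"rx":0,"ry":0,"rz":0},{"dx":0,"dy":-0.004,"dz":0.002,"rx":0,"ry":0,"rz":0},{"dx":0.0005,"dy":-0.009,"dz":0.002,"rx":0,"ry":0,"rz":0},{"dx":0.0005,"dy":-0.014,"dz":0.002,"rx":0,"ry":0,"rz":0},{"dx":0.0005,"dy":-0.019,"dz":0.002,"rx":0,"ry":0,"rz":0},{"dx":0.001,"dy":-0.024,"dz":0.002,"rx":0,"ry":0,"rz":0}]'
```

```text
[[0.4709, 0.0627, 0.2118], [0.4733, 0.0633, 0.2127], [0.4737, 0.0637, 0.2117], [0.4761, 0.0633, 0.2127]]
time: 7.4
ee_pos: [0.4911, 0.0552, 0.1811]
eef_rot: [[-0.999, -0.035, -0.001], [-0.035, 0.999, -0.0], [0.001, -0.0, -1.0]]
contact_force: [-0.3, 1.5, 0.1]
gripper_width: -0.0
gripper_force: 0.8
```

```bash
python3 -m creep '[{"dx":0,"dy":-0.004,"dz":0,"rx":0,"ry":0,"rz":0},{"dx":0,"dy":-0.008,"dz":0,"rx":0,"ry":0,"rz":0},{"dx":0.0005,"dy":-0.012,"dz":0,"rx":0,"ry":0,"rz":0},{"dx":0.0005,"dy":-0.016,"dz":0,"rx":0,"ry":0,"rz":0},{"dx":0.0005,"dy":-0.020,"dz":0,"rx":0,"ry":0,"rz":0},{"dx":0.001,"dy":-0.024,"dz":0,"rx":0,"ry":0,"rz":0},{"dx":0.001,"dy":-0.028,"dz":0,"rx":0,"ry":0,"rz":0},{"dx":0.001,"dy":-0.032,"dz":0,"rx":0,"ry":0,"rz":0},{"dx":0.001,"dy":-0.036,"dz":0,"rx":0,"ry":0,"rz":0},{"dx":0.0015,"dy":-0.040,"dz":0,"rx":0,"ry":0,"rz":0},{"dx":0.0015,"dy":-0.044,"dz":0,"rx":0,"ry":0,"rz":0},{"dx":0.0015,"dy":-0.048,"dz":0,"rx":0,"ry":0,"rz":0}]'
python3 -m creep '[{"dx":0,"dy":-0.002,"dz":0,"rx":0,"ry":0,"rz":0},{"dx":0,"dy":-0.004,"dz":0,"rx":0,"ry":0,"rz":0}]'
python3 -m creep '[{"dx":0,"dy":-0.002,"dz":0,"rx":0,"ry":0,"rz":0},{"dx":0,"dy":-0.003,"dz":0,"rx":0,"ry":0,"rz":0}]'
```

```text
time: 8.9
ee_pos: [0.493, 0.0074, 0.1814]
eef_rot: [[-0.999, -0.035, 0.0], [-0.035, 0.999, -0.0], [-0.0, -0.0, -1.0]]
contact_force: [-0.6, 0.7, 0.3]
gripper_width: 0.0002
gripper_force: 0.8
time: 9.15
ee_pos: [0.493, 0.0035, 0.1814]
eef_rot: [[-0.999, -0.035, 0.001], [-0.035, 0.999, -0.0], [-0.001, -0.0, -1.0]]
contact_force: [1.2, 1.8, -0.6]
gripper_width: -0.0
gripper_force: 0.5
time: 9.4
ee_pos: [0.4929, 0.0004, 0.1814]
eef_rot: [[-0.999, -0.035, 0.0], [-0.035, 0.999, -0.0], [-0.0, -0.0, -1.0]]
contact_force: [1.1, 0.0, -0.6]
gripper_width: -0.0002
gripper_force: 0.2
```

```bash
for i in 1; do :; done; python3 -m creep '[{"dx":0,"dy":-0.001,"dz":0,"rx":0,"ry":0,"rz":0},{"dx":0,"dy":-0.002,"dz":0,"rx":0,"ry":0,"rz":0}]'
python3 -m creep '[{"dx":0,"dy":-0.001,"dz":0,"rx":0,"ry":0,"rz":0},{"dx":0,"dy":-0.001,"dz":0,"rx":0,"ry":0,"rz":0}]'
python3 - <<'E'
from h import *
grab('wrist'); d=load('wrist')
for v in(212,218): print([pt('wrist',u,v).round(4).tolist()[1:] for u in range(218,234)])
E
```

```text
time: 9.65
ee_pos: [0.4927, -0.0015, 0.1812]
eef_rot: [[-0.999, -0.035, -0.0], [-0.035, 0.999, -0.0], [0.0, -0.0, -1.0]]
contact_force: [0.2, -0.2, -0.2]
gripper_width: 0.0003
gripper_force: 0.0
time: 9.9
ee_pos: [0.4928, -0.0024, 0.1813]
eef_rot: [[-0.999, -0.035, -0.0], [-0.035, 0.999, -0.0], [0.0, -0.0, -1.0]]
contact_force: [-0.8, 0.4, -0.5]
gripper_width: 0.0
gripper_force: 0.0
[[-0.0251, 0.2015], [-0.0242, 0.2037], [-0.0239, 0.2017], [-0.0232, 0.2026], [-0.0225, 0.2033], [-0.0211, 0.2111], [-0.0204, 0.2122], [-0.0199, 0.2119], [-0.0193, 0.2128], [-0.0187, 0.2135], [-0.0183, 0.212], [-0.0177, 0.2121], [-0.0174, 0.2094], [-0.0172, 0.2057], [-0.0169, 0.2021], [-0.0163, 0.2023]]
[[-0.0248, 0.2036], [-0.0243, 0.2026], [-0.0237, 0.2033], [-0.0232, 0.2023], [-0.0227, 0.2022], [-0.021, 0.2111], [-0.0205, 0.2112], [-0.0199, 0.212], [-0.0192, 0.2129], [-0.0186, 0.2134], [-0.0182, 0.2126], [-0.0177, 0.2117], [-0.0173, 0.2107], [-0.0171, 0.2058], [-0.0169, 0.2018], [-0.0162, 0.203]]
```

```bash
python3 -m creep '[{"dx":0,"dy":-0.001,"dz":0,"rx":0,"ry":0,"rz":0},{"dx":0,"dy":-0.001,"dz":0,"rx":0,"ry":0,"rz":0}]'
python3 -m creep '[{"dx":0,"dy":-0.001,"dz":0,"rx":0,"ry":0,"rz":0},{"dx":0,"dy":-0.001,"dz":0,"rx":0,"ry":0,"rz":0}]'
```

```text
time: 10.2
ee_pos: [0.4928, -0.0034, 0.1813]
eef_rot: [[-0.999, -0.035, -0.0], [-0.035, 0.999, -0.0], [0.0, -0.0, -1.0]]
contact_force: [-0.0, 0.1, 0.3]
gripper_width: -0.0002
gripper_force: 0.0
time: 10.45
ee_pos: [0.4928, -0.0042, 0.1812]
eef_rot: [[-0.999, -0.035, -0.0], [-0.035, 0.999, 0.0], [0.0, 0.0, -1.0]]
contact_force: [0.0, 0.6, -0.5]
gripper_width: -0.0001
gripper_force: 0.5
```

```bash
python3 -m creep '[{"dx":0,"dy":-0.001,"dz":0,"rx":0,"ry":0,"rz":0},{"dx":0,"dy":-0.001,"dz":0,"rx":0,"ry":0,"rz":0}]'
python3 -m creep '[{"dx":0,"dy":-0.001,"dz":0,"rx":0,"ry":0,"rz":0},{"dx":0,"dy":-0.001,"dz":0,"rx":0,"ry":0,"rz":0}]'
python3 - <<'E'
from h import *
grab('wrist'); d=load('wrist')
for v in(212,): print([pt('wrist',u,v).round(4).tolist()[1:] for u in range(218,236)])
E
```

```text
time: 10.7
ee_pos: [0.4928, -0.0044, 0.1812]
eef_rot: [[-0.999, -0.035, -0.0], [-0.035, 0.999, 0.002], [-0.0, 0.002, -1.0]]
contact_force: [0.4, 5.5, -0.6]
gripper_width: 0.0002
gripper_force: 2.3
time: 10.95
ee_pos: [0.4927, -0.0046, 0.1811]
eef_rot: [[-0.999, -0.036, -0.0], [-0.036, 0.999, 0.004], [-0.0, 0.004, -1.0]]
contact_force: [0.5, 9.1, 0.8]
gripper_width: 0.0001
gripper_force: 3.8
[[-0.0275, 0.1996], [-0.0269, 0.1997], [-0.0259, 0.2036], [-0.0253, 0.2032], [-0.0248, 0.2032], [-0.0241, 0.2038], [-0.0237, 0.2028], [-0.0231, 0.2027], [-0.0227, 0.2015], [-0.0211, 0.2118], [-0.0206, 0.2118], [-0.0199, 0.2137], [-0.0194, 0.2132], [-0.0188, 0.2131], [-0.0184, 0.2124], [-0.0179, 0.2122], [-0.0175, 0.2094], [-0.0174, 0.2025]]
```

The empty lid is at its hard stop: 9 N, with the rib steady at y=-0.0195. I'll retreat, lift, and go to the -y side of the filled tray's rib.

```bash
python3 -m creep '[{"dx":0,"dy":0.006,"dz":0,"rx":0,"ry":0,"rz":0},{"dx":0,"dy":0.010,"dz":0.002,"rx":0,"ry":0,"rz":0},{"dx":0,"dy":0.010,"dz":0.03,"rx":0,"ry":0,"rz":0},{"dx":0,"dy":0.010,"dz":0.06,"rx":0,"ry":0,"rz":-3},{"dx":0.03,"dy":-0.01,"dz":0.06,"rx":0,"ry":0,"rz":-3},{"dx":0.06,"dy":-0.028,"dz":0.06,"rx":0,"ry":0,"rz":-3},{"dx":0.074,"dy":-0.028,"dz":0.06,"rx":0,"ry":0,"rz":-3},{"dx":0.074,"dy":-0.028,"dz":0.06,"rx":0,"ry":0,"rz":-3}]'
python3 - <<'E'
from h import *
grab('wrist'); grab('top')
T=load('wrist'); save('top','t3.png',(130,170,330,300),4)
print(env.read_state()['ee_pos'])
E
```

```text
time: 12.0
ee_pos: [0.5669, -0.034, 0.241]
eef_rot: [[-1.0, 0.017, -0.001], [0.017, 1.0, 0.0], [0.001, 0.0, -1.0]]
contact_force: [-0.3, 0.3, -0.2]
gripper_width: -0.0002
gripper_force: 0.0
[ 0.56618731 -0.03370421  0.24106631]
```

View pics/t3.png

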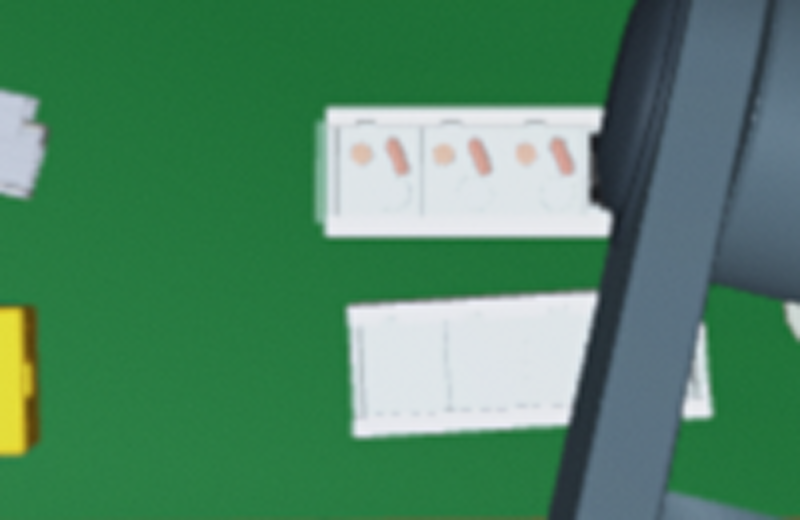

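The empty lid is fully under its tray, with no overhang at (350,370). The filled lid overhangs slightly at (320,170), so it is a few mm open. Now I'll descend beside its rib.

```bash
python3 -m creep '[{"dx":0,"dy":0,"dz":-0.02,"rx":0,"ry":0,"rz":0},{"dx":0,"dy":0,"dz":-0.04,"rx":0,"ry":0,"rz":0},{"dx":0,"dy":0,"dz":-0.05,"rx":0,"ry":0,"rz":0},{"dx":0,"dy":0,"dz":-0.055,"rx":0,"ry":0,"rz":0},{"dx":0,"dy":0,"dz":-0.058,"rx":0,"ry":0,"rz":0},{"dx":0,"dy":0,"dz":-0.058,"rx":0,"ry":0,"rz":0}]'
python3 -m creep '[{"dx":0,"dy":0.004,"dz":0,"rx":0,"ry":0,"rz":0},{"dx":0,"dy":0.008,"dz":0,"rx":0,"ry":0,"rz":0},{"dx":0,"dy":0.011,"dz":0,"rx":0,"ry":0,"rz":0},{"dx":0,"dy":0.014,"dz":0,"rx":0,"ry":0,"rz":0},{"dx":0,"dy":0.017,"dz":0,"rx":0,"ry":0,"rz":0},{"dx":0,"dy":0.020,"dz":0,"rx":0,"ry":0,"rz":0}]'
python3 - <<'E'
from h import *
grab('wrist'); d=load('wrist')
for v in(212,216): print([pt('wrist',u,v).round(4).tolist() for u in range(266,286)])
E
```

```text
time: 12.85
ee_pos: [0.567, -0.0344, 0.1835]
eef_rot: [[-1.0, 0.017, 0.0], [0.017, 1.0, -0.0], [-0.0, -0.0, -1.0]]
contact_force: [-0.2, -0.5, -0.3]
gripper_width: -0.0
gripper_force: 0.0
time: 13.6
ee_pos: [0.5668, -0.0141, 0.1833]
eef_rot: [[-1.0, 0.017, 0.0], [0.017, 1.0, 0.0], [-0.0, 0.0, -1.0]]
contact_force: [0.5, 0.1, 0.3]
gripper_width: 0.0001
gripper_force: 0.0
[[0.5525, -0.0083, 0.2033], [0.5531, -0.0077, 0.2016], [0.5532, -0.0071, 0.2014], [0.5528, -0.0065, 0.2024], [0.5527, -0.006, 0.2029], [0.553, -0.0053, 0.2018], [0.551, -0.0051, 0.2075], [0.5506, -0.0046, 0.2087], [0.5503, -0.0041, 0.2097], [0.5502, -0.0036, 0.21], [0.55, -0.0031, 0.2106], [0.5504, -0.0024, 0.2096], [0.5505, -0.0019, 0.2093], [0.5526, -0.0008, 0.2032], [0.553, -0.0001, 0.2021], [0.5531, 0.0005, 0.2019], [0.5528, 0.001, 0.2028], [0.553, 0.0016, 0.2024], [0.5528, 0.0022, 0.2028], [0.5527, 0.0027, 0.2032]]
[[0.5552, -0.0083, 0.2026], [0.5551, -0.0077, 0.2027], [0.5554, -0.0071, 0.202], [0.555, -0.0066, 0.2032], [0.555, -0.006, 0.2031], [0.5554, -0.0053, 0.2021], [0.5526, -0.0052, 0.2098], [0.5514, -0.0049, 0.2129], [0.5515, -0.0043, 0.2129], [0.5516, -0.0037, 0.2124], [0.5516, -0.0032, 0.2125], [0.5515, -0.0027, 0.213], [0.5516, -0.0021, 0.2125], [0.5521, -0.0015, 0.2112], [0.5552, -0.0001, 0.203], [0.5555, 0.0005, 0.2022], [0.5554, 0.0011, 0.2026], [0.5553, 0.0016, 0.2027], [0.5555, 0.0023, 0.2022], [0.5554, 0.0028, 0.2025]]
```

Run:
```python
from h import *
for v in(206,212,218,224,228,232): print(v,[tuple(pt('wrist',u,v).round(4)) [0:3:1] for u in (224,228,232,236,238,240,242,244,246,250,260,264,268,272,276)] if v<213 else [tuple((pt('wrist',u,v)*1000).round(0).astype(int)) for u in range(226,292,3)])
```

```text
206 [(np.float64(0.5561), np.float64(-0.0355), np.float64(0.1797)), (np.float64(0.5561), np.float64(-0.0328), np.float64(0.1796)), (np.float64(0.5558), np.float64(-0.03), np.float64(0.1806)), (np.float64(0.5559), np.float64(-0.0274), np.float64(0.1807)), (np.float64(0.5561), np.float64(-0.0261), np.float64(0.18)), (np.float64(0.5566), np.float64(-0.0249), np.float64(0.1786)), (np.float64(0.5562), np.float64(-0.0234), np.float64(0.18)), (np.float64(0.5561), np.float64(-0.0221), np.float64(0.1801)), (np.float64(0.5562), np.float64(-0.0208), np.float64(0.1801)), (np.float64(0.5476), np.float64(-0.0174), np.float64(0.2064)), (np.float64(0.548), np.float64(-0.0118), np.float64(0.2055)), (np.float64(0.5485), np.float64(-0.0094), np.float64(0.2041)), (np.float64(0.548), np.float64(-0.0072), np.float64(0.206)), (np.float64(0.5481), np.float64(-0.005), np.float64(0.2057)), (np.float64(0.5484), np.float64(-0.0027), np.float64(0.205))]
212 [(np.float64(0.56), np.float64(-0.0356), np.float64(0.1804)), (np.float64(0.5603), np.float64(-0.033), np.float64(0.1797)), (np.float64(0.5606), np.float64(-
[... 4186 characters left out ...]
(225)), (np.int64(555), np.int64(-19), np.int64(226)), (np.int64(555), np.int64(-17), np.int64(226)), (np.int64(555), np.int64(-16), np.int64(225)), (np.int64(555), np.int64(-14), np.int64(226)), (np.int64(555), np.int64(-13), np.int64(225)), (np.int64(555), np.int64(-11), np.int64(226)), (np.int64(555), np.int64(-10), np.int64(225)), (np.int64(556), np.int64(-8), np.int64(224)), (np.int64(559), np.int64(-6), np.int64(217)), (np.int64(559), np.int64(-5), np.int64(217)), (np.int64(560), np.int64(-3), np.int64(216)), (np.int64(566), np.int64(0), np.int64(202)), (np.int64(565), np.int64(2), np.int64(203)), (np.int64(565), np.int64(3), np.int64(203)), (np.int64(565), np.int64(5), np.int64(203))]
```

The tray's -y end wall is only z=0.200, so I can go lower. The finger's outer part is just over the rib top, so I'll back off, lower 2 mm to the height that pushed well before, and push.

```bash
python3 -m creep '[{"dx":0,"dy":-0.006,"dz":0,"rx":0,"ry":0,"rz":0},{"dx":0,"dy":-0.012,"dz":0,"rx":0,"ry":0,"rz":0},{"dx":0,"dy":-0.012,"dz":-0.0022,"rx":0,"ry":0,"rz":0},{"dx":0,"dy":-0.012,"dz":-0.0022,"rx":0,"ry":0,"rz":0},{"dx":0,"dy":-0.009,"dz":-0.0022,"rx":0,"ry":0,"rz":0},{"dx":0,"dy":-0.006,"dz":-0.0022,"rx":0,"ry":0,"rz":0},{"dx":0,"dy":-0.003,"dz":-0.0022,"rx":0,"ry":0,"rz":0},{"dx":0,"dy":0,"dz":-0.0022,"rx":0,"ry":0,"rz":0}]'
python3 - <<'E'
from h import *
grab('wrist')
z=[(u,)+tuple(pt('wrist',u,218)) for u in range(262,300)]
print([round(y,4) for u,x,y,h in z if h>.209])
E
```

```text
time: 14.65
ee_pos: [0.5669, -0.0143, 0.1811]
eef_rot: [[-1.0, 0.017, 0.0], [0.017, 1.0, -0.001], [-0.0, -0.001, -1.0]]
contact_force: [0.1, -1.3, -0.5]
gripper_width: 0.0003
gripper_force: 0.6
[np.float64(-0.0024), np.float64(-0.0019), np.float64(-0.0014), np.float64(-0.0009), np.float64(-0.0004), np.float64(0.0001), np.float64(0.001), np.float64(0.0013)]
```

```bash
python3 -m creep '[{"dx":0,"dy":0.003,"dz":0,"rx":0,"ry":0,"rz":0},{"dx":0,"dy":0.007,"dz":0,"rx":0,"ry":0,"rz":0},{"dx":0,"dy":0.011,"dz":0,"rx":0,"ry":0,"rz":0},{"dx":0,"dy":0.015,"dz":0,"rx":0,"ry":0,"rz":0},{"dx":0,"dy":0.019,"dz":0,"rx":0,"ry":0,"rz":0},{"dx":0,"dy":0.023,"dz":0,"rx":0,"ry":0,"rz":0},{"dx":0,"dy":0.026,"dz":0,"rx":0,"ry":0,"rz":0},{"dx":0,"dy":0.028,"dz":0,"rx":0,"ry":0,"rz":0},{"dx":0,"dy":0.030,"dz":0,"rx":0,"ry":0,"rz":0},{"dx":0,"dy":0.032,"dz":0,"rx":0,"ry":0,"rz":0},{"dx":0.0005,"dy":0.036,"dz":0,"rx":0,"ry":0,"rz":0},{"dx":0.0005,"dy":0.04,"dz":0,"rx":0,"ry":0,"rz":0}]'
python3 - <<'E'
from h import *
grab('wrist')
z=[(u,)+tuple(pt('wrist',u,218)) for u in range(262,310)]
print([round(y,4) for u,x,y,h in z if h>.209])
E
```

```text
time: 16.2
ee_pos: [0.5671, 0.0262, 0.181]
eef_rot: [[-1.0, 0.017, -0.001], [0.017, 1.0, 0.0], [0.001, 0.0, -1.0]]
contact_force: [-1.2, -1.8, 1.1]
gripper_width: -0.0002
gripper_force: 1.0
[np.float64(0.038), np.float64(0.0385), np.float64(0.0391), np.float64(0.0396), np.float64(0.0401), np.float64(0.0407), np.float64(0.0411), np.float64(0.0418)]
```

```bash
python3 -m creep '[{"dx":0,"dy":0.003,"dz":0,"rx":0,"ry":0,"rz":0},{"dx":0,"dy":0.006,"dz":0,"rx":0,"ry":0,"rz":0},{"dx":0,"dy":0.009,"dz":0,"rx":0,"ry":0,"rz":0},{"dx":0,"dy":0.012,"dz":0,"rx":0,"ry":0,"rz":0},{"dx":0,"dy":0.014,"dz":0,"rx":0,"ry":0,"rz":0},{"dx":0.0005,"dy":0.016,"dz":0,"rx":0,"ry":0,"rz":0},{"dx":0.0005,"dy":0.016,"dz":0,"rx":0,"ry":0,"rz":0}]'
python3 -m creep '[{"dx":0,"dy":0.001,"dz":0,"rx":0,"ry":0,"rz":0},{"dx":0,"dy":0.002,"dz":0,"rx":0,"ry":0,"rz":0}]'
cat > rib.py <<'E'
from h import *
grab('wrist')
z=[(u,)+tuple(pt('wrist',u,218)) for u in range(262,310)]
y=[y for u,x,y,h in z if h>.209]; print('rib',min(y),max(y))
E
python3 rib.py
python3 -m creep '[{"dx":0,"dy":0.001,"dz":0,"rx":0,"ry":0,"rz":0},{"dx":0,"dy":0.001,"dz":0,"rx":0,"ry":0,"rz":0}]'
python3 rib.py
```

```text
time: 17.12
ee_pos: [0.5678, 0.042, 0.181]
eef_rot: [[-1.0, 0.017, 0.0], [0.017, 1.0, 0.001], [-0.0, 0.001, -1.0]]
contact_force: [-0.2, 0.3, -0.1]
gripper_width: -0.0002
gripper_force: 0.0
time: 17.38
ee_pos: [0.5679, 0.0436, 0.1811]
eef_rot: [[-1.0, 0.017, 0.0], [0.017, 1.0, -0.0], [-0.0, -0.0, -1.0]]
contact_force: [0.6, -0.7, -0.1]
gripper_width: 0.0
gripper_force: 0.4
rib 0.04419338568650552 0.05930652706492585
time: 17.68
ee_pos: [0.5678, 0.0449, 0.1811]
eef_rot: [[-1.0, 0.017, 0.0], [0.017, 1.0, 0.0], [-0.0, 0.0, -1.0]]
contact_force: [-0.3, 1.0, -0.5]
gripper_width: 0.0001
gripper_force: 0.0
rib 0.05742456538400052 0.06111589749049577
```

```bash
python3 -m creep '[{"dx":0,"dy":0.0,"dz":0,"rx":0,"ry":0,"rz":0},{"dx":0,"dy":0.0,"dz":0,"rx":0,"ry":0,"rz":0}]'
python3 rib.py
python3 -m creep '[{"dx":0,"dy":0.001,"dz":0,"rx":0,"ry":0,"rz":0},{"dx":0,"dy":0.001,"dz":0,"rx":0,"ry":0,"rz":0}]'
python3 rib.py
```

```text
time: 17.98
ee_pos: [0.5678, 0.0447, 0.1811]
eef_rot: [[-1.0, 0.017, 0.0], [0.017, 1.0, 0.0], [-0.0, 0.0, -1.0]]
contact_force: [-0.2, -0.1, -0.0]
gripper_width: 0.0001
gripper_force: 0.0
rib 0.04522965766487993 0.06076779349249849
time: 18.27
ee_pos: [0.5678, 0.0458, 0.1811]
eef_rot: [[-1.0, 0.017, -0.0], [0.017, 1.0, 0.0], [0.0, 0.0, -1.0]]
contact_force: [-0.2, 0.0, 1.2]
gripper_width: -0.0002
gripper_force: 0.0
rib 0.0609781157311589 0.06470213360916335
```

The rib jumped about 3.5 mm ahead of the finger, to y≈0.063 with no force, so it has snapped into the second click. I'll retreat and verify.

```bash
python3 -m creep '[{"dx":0,"dy":-0.006,"dz":0,"rx":0,"ry":0,"rz":0},{"dx":0,"dy":-0.010,"dz":0.002,"rx":0,"ry":0,"rz":0},{"dx":0,"dy":-0.010,"dz":0.03,"rx":0,"ry":0,"rz":0},{"dx":0,"dy":-0.010,"dz":0.08,"rx":0,"ry":0,"rz":0},{"dx":-0.03,"dy":-0.010,"dz":0.12,"rx":0,"ry":0,"rz":0},{"dx":-0.08,"dy":-0.010,"dz":0.14,"rx":0,"ry":0,"rz":0},{"dx":-0.13,"dy":-0.010,"dz":0.14,"rx":0,"ry":0,"rz":0},{"dx":-0.18,"dy":-0.010,"dz":0.14,"rx":0,"ry":0,"rz":0},{"dx":-0.18,"dy":-0.010,"dz":0.14,"rx":0,"ry":0,"rz":0},{"dx":-0.18,"dy":-0.010,"dz":0.14,"rx":0,"ry":0,"rz":0}]'
python3 - <<'E'
from h import *
grab('top');save('top','t4.png',(110,100,365,300),3)
d=load('top')
for v,r in((213,range(225,300)),(261,range(225,312))):
    P=[pt('top',u,v) for u in r]; print([tuple(p[1:].round(4)) for p in P if .209<p[2]<.219])
E
```

```text
time: 19.58
ee_pos: [0.3882, 0.0354, 0.3215]
eef_rot: [[-1.0, 0.017, 0.001], [0.017, 1.0, -0.0], [-0.001, -0.0, -1.0]]
contact_force: [0.6, 0.3, 0.2]
gripper_width: -0.0003
gripper_force: 0.0
[(np.float64(0.0638), np.float64(0.2133)), (np.float64(0.0621), np.float64(0.2142))]
[(np.float64(-0.018), np.float64(0.214)), (np.float64(-0.0196), np.float64(0.2147))]
```

View pics/t4.png

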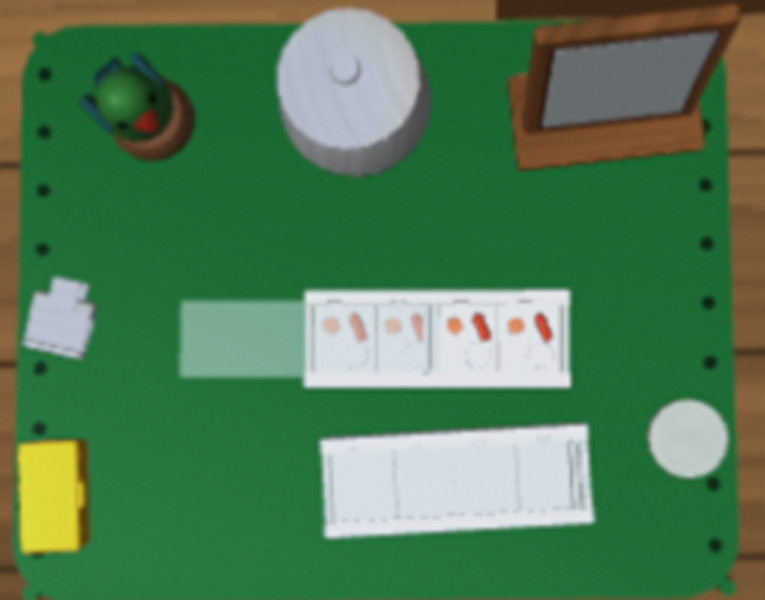

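The filled lid is two compartments open (rib at (432,340), first two doses bare, third and fourth covered). The empty lid is shut (rib at (573,475)), and nothing else has moved.

```bash
python3 -c "
from station import env
print(env.sign_off())"
```

```text
the job is handed in; nothing more can be done
None
```

I handed the job in at about 20 s of robot time: the empty tray's lid is pushed fully shut, the filled tray's lid is in its second click with the third dose covered, and the last picture shows the other things where they were.

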